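# Lock the tester pump for the night

### The arm

A 7-joint arm with a two-finger parallel gripper is mounted at the origin on the work surface. World frame = base frame: x ahead of the robot, y to its left, z up, the work surface at z = 0. Lengths are in m, angles in rad, forces in N, time in s.
With the tool pointing down it reaches from about 0.4 to 0.85 m from the base axis. Payload 4.4 kg.
Tool frame: the origin (TCP) lies at the very end of the fingers, on their centre line; the grasp point (between the pads) lies 19 mm behind it (arm.grasp_offset is the distance from the TCP to the grasp point, in m); z points along the fingers, y is the line along which they close (so a half turn about z gives the same grasp; the last joint's range is limited). The gripper opens to 94 mm and grips with 3 to 60 N. Pads are 16 mm wide; open, the fingers measure 119 mm over their backs; the gripper's body (75 mm by 177 mm) begins 78 mm behind the grasp point.
Start: joints at [-1.213, 0.628, 0.038, 1.517, -0.027, 0.996, -0.02], TCP at [0.267, 0.593, 0.167] pointing down, gripper open.
Joint ranges: [-3.06, 3.06], [-0.37, 2.12], [-1.25, 1.32], [0.18, 2.47], [-1.1, 4.24], [0.23, 1.98], [-2.94, 2.94]. Speed limits (rad/s): [2.57, 2.57, 3.14, 3.14, 3.14, 3.14, 3.14].

### API

Orientations are given as a rotation vector (axis times angle).
In Python, from bench import sensors, eyes, arm gives the robot as it stands. The module is installed in compiled form; this text tells all that it offers.
- The arm moves only by the shell command python3 -m pendant 'ROWS' [FORCE]. ROWS is JSON, a list of rows, each an object with "offset": the shift along the tool's x, y, z in mm, a list of three; "roll": the turn about the tool's z in rad; "jaw": the finger opening in mm, from 0 to 94. A call has 1 to 8 rows; each row shifts and turns the commanded pose from where the row before left it, along the tool's axes as they then stand; what a row does not reach is not made up. A row lasts 1/10 s, in which the tool goes at most 50 mm and 8.59 degrees, less where a joint would pass 70% of its speed; a pose out of reach is approached as far as the arm can. A call with a gripper value outside its range is refused whole. The fingers move at their own pace and stop on an object; FORCE is the grip in N (left out, the last holds). Time passes only in rows, so rows that do not move let the fingers close. It gives the time, the measured TCP pose, the force, the opening and the grip force at its end, in the units of the state.
- sensors.get_state(): the state, without advancing time (a new reading comes with each control period).
- eyes.read_camera(name): name is "scene" or "top"; returns a dict with "pixels" (420x560x3 uint8, red, green, blue), "mtx" (3x3 intrinsics, pixels), "R" (3x3) and "t" (3): a world point X has camera coordinates R X + t. Camera axes: x right, y down, z forward; pixel columns grow to the right and rows downward; lengths in m; the calibration is good to about 2 mm. A picture is of the moment at which its call begins. There is no depth.
- arm.hand_in(): hands the job in; it is judged then, once.
The state is a dict: "clock": time; "joint_pos": joint angles; "joint_velocities": joint speeds; "joint_torque": joint torques, N m; "eef_pos": TCP position; "eef_rot": TCP orientation; "wrist_force": force on the tool from outside, world axes, zero at the start; "wrist_torque": the same for the moment, N m; "opening": finger opening in m; "grip_force": force on a finger pad.
Only numpy, scipy, OpenCV 4.12 (cv2) and the standard library are available. Lean on these libraries where they do the work, as an engineer would, in place of code of your own. Each camera call takes 0.05 s, during which the arm holds its last target. There are 200 camera calls.

### The job

Lock the hand-cream tester pump on its wooden plinth: pick up the metal keeper, use its flat plate to press the spring plunger right down, slide the keeper so that both ears pass under the two hooks, and let it rise behind their lips so that it stays there by itself, level, and traps the plunger. Be gentle with the pump (it and its hooks take about 40 N at most), let go, and leave the other products standing where they are.

Things in the scene. Friction and masses are not known exactly. Their poses are not given: they have to be found in the camera images.
- station: Square wooden plinth, 120 x 120 x 44 mm, screwed to the table. Origin at the centre of its underside, on the table; z up; +x is the direction in which the keeper is slid home. A white ceramic pump jar (74 mm across) with plunger and hooks stands in it, turned like it but set by hand: up to 10 mm higher or lower than the middle height, up to 2 mm off along x. That is not measured: feel or see it.
- plinth_top (a point): Centre of the plinth's top face, 44 mm above the table; axes as the plinth's. This point and the two below belong to the plinth. Heights told here are above the table for the jar at its middle height and shift with the jar (-10 to +10 mm); x and y are along the plinth's axes, from the jar's axis.
- plunger_mean (a point): Where the top of the raised plunger would be with the jar at its middle height and place: 122 mm above the table, on the plinth's axis. Plunger: white disc, 28 mm across, moves straight down 13 mm (to 109 mm) onto a hard stop. Around the jar's neck below it: steel collar plate, 64 (x) x 88 (y) mm, top at 98 mm.
- hooks_mean (a point): Mid-point between the two hook pockets, roof underside height (121 mm), at x = 10 mm; jar as above. Steel hooks at |y| = 24 to 43 mm, open to -x and to each other. Each: roof x = -1 to 23 mm, top 126 mm; outer wall, inner face |y| = 37 mm; lip at the mouth, x = -1 to 3 mm, hanging 3 mm below the roof (to 118 mm); then a pocket, x = 3 to 17 mm; rear stop face at x = 17 mm.
- plunger (a joint): How far the plunger is pressed down, m: 0 up, 0.013 on its hard stop. Spring: about 5 N at first, 11.5 N at the bottom. Under the keeper's plate it must be 10 mm or more down for the ears to pass below the lips; with the keeper home it has risen to 7 mm down.
- keeper: Aluminium keeper, 70 to 120 g, loose, upright on the table. Origin at the centre of its underside, z up. Plate 52 (x) x 40 (y) x 6 mm; two ears, 6 mm thick, 12 mm wide in x and centred on x = 0, reach out to y = +34 and -34 mm; a grip block, 14 (x) x 30 (y) mm, stands on its middle, top at 52 mm. Half a turn about z leaves it the same. Must be turned like the plinth.
- keeper_grip (a point): Point to grasp on the keeper's block: on its axis, 34 mm above the underside; axes as the keeper's. Grip across the 14 mm (x): between the hooks the fingers fit only before and behind the block. With the keeper's centre at x = -12 mm from the jar's axis, the ears are clear of the hooks and the plate is over the plunger; home is x = 9 to 11 mm, plate top up against the roofs.
- dropper_mid (a point): Bystander: amber bottle with black cap, 36 mm across, 85 mm high; point half-way up its axis.
- creamjar_mid (a point): Bystander: black cream jar, 62 mm across, 45 mm high; point half-way up its axis.
- soapbox_mid (a point): Bystander: cardboard soap box, 55 x 70 x 30 mm; its centre.
Mind the look-alikes: they are no part of the job. Of the things like the keeper, leave any that is turquoise; of the rest the larger one is meant. Several things look just like the station: the one meant starts farthest from the robot's base.

How it is judged:
By the outcome, as a careful person would: the job done as asked, in the order asked, and still so for the second after the job is handed in, with the robot touching nothing.
It also fails if it takes over 48 s, if anything falls off the work surface, if the arm or the gripper's body presses on something with over 40 N, if the wrist force passes 120 N, or if a joint passes its speed limit or range.

## Working session

There is one attempt and no reset: what is moved stays moved. The work goes in short steps, Python scripts to look and compute and a shell command to move; the robot and the scene stay as the last step left them, time stands still between calls to the robot, and variables do not carry over. Pictures are saved under pics/ and viewed, at most 10 in all, crops included, and the job is handed in when it is done.

```bash
mkdir -p pics; python3 - <<'E'
from bench import sensors, eyes
import cv2,numpy as np,pickle
for n in("scene","top"):
    d=eyes.read_camera(n); cv2.imwrite(f"pics/{n}0.png",d["pixels"][:,:,::-1]); pickle.dump(d,open(f"{n}0.pkl","wb"))
    print(n,d["mtx"].tolist(),d["R"].round(4).tolist(),d["t"].round(4).tolist())
print({k:np.round(v,4).tolist() for k,v in sensors.get_state().items()})
E
```

```text
scene [[516.5607179884406, 0.0, 282.2144759109146], [0.0, 516.5607179884406, 205.6572278949561], [0.0, 0.0, 1.0]] [[0.3977, 0.9173, -0.0186], [0.6375, -0.2909, -0.7134], [-0.6599, 0.2719, -0.7005]] [-0.2096, -0.2411, 1.5512]
top [[453.4889819459231, 0.0, 281.3812662560888], [0.0, 453.4889819459231, 212.52353211827577], [0.0, 0.0, 1.0]] [[0.0131, -0.9999, -0.0036], [-0.9987, -0.0129, -0.0499], [0.0498, 0.0043, -0.9987]] [0.0091, 0.5067, 1.0533]
{'clock': 0.1, 'joint_pos': [-1.2128, 0.6292, 0.0385, 1.5182, -0.027, 0.9963, -0.02], 'joint_velocities': [-0.0003, -0.0018, 0.0005, -0.0009, -0.0009, 0.001, -0.0007], 'joint_torque': [0.0024, -55.0798, 1.1472, -18.712, -0.0522, 0.0192, 0.0001], 'eef_pos': [0.267, 0.5919, 0.1667], 'eef_rot': [-0.6606, -3.071, 0.0025], 'wrist_force': [-0.1016, -0.4758, -0.4574], 'wrist_torque': [-0.0025, 0.0072, -0.0335], 'grip_force': 0.0, 'opening': 0.0941}
```

View pics/scene0.png

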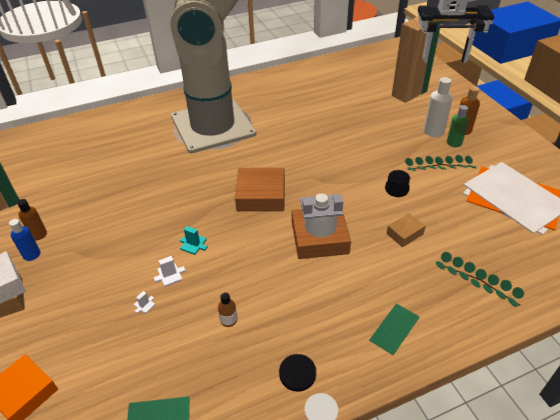

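View pics/top0.png

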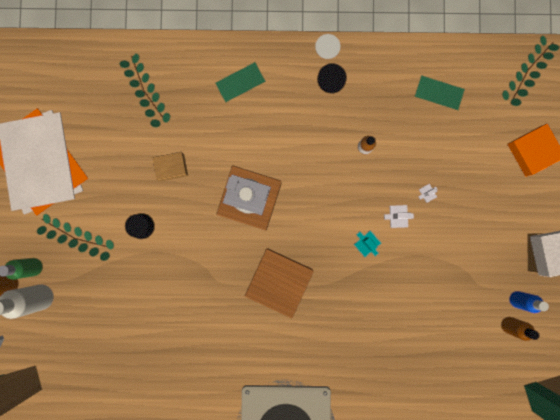

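The scene and top views show the real station at top (249,197), the farther one, and the target keeper at top (399,216). The small decoy is at (428,193), the turquoise one at (367,243), and the plain plinth at (279,283). I'll enlarge the station and keeper.

```bash
python3 - <<'E'
import pickle,cv2,numpy as np
s=pickle.load(open("scene0.pkl","rb"))["pixels"][:,:,::-1];t=pickle.load(open("top0.pkl","rb"))["pixels"][:,:,::-1]
f=lambda im,u,v,w,h,k:cv2.resize(im[v:v+h,u:u+w],None,fx=k,fy=k,interpolation=cv2.INTER_CUBIC)
a=np.vstack([np.hstack([f(t,210,155,80,60,5),f(s,285,185,80,60,5)]),np.hstack([f(t,375,190,80,60,5),f(s,140,245,80,60,5)])])
cv2.imwrite("pics/crop0.png",a)
E
```

```text
(no output)
```

View pics/crop0.png

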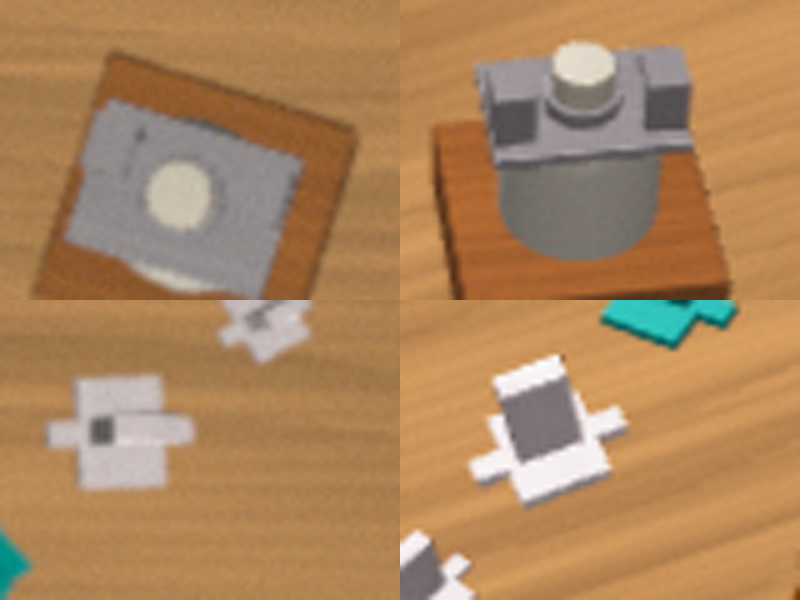

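The keeper lies almost along the world axes. The station is turned about -17°, with its hooks on the far (+x) side. I'll fit the model silhouettes to both views to refine both poses.

```bash
cat > fit.py <<'E'
import cv2,numpy as np,pickle
from scipy.optimize import minimize
K=4
def box(x0,x1,y0,y1,z0,z1): return np.array([[x,y,z] for x in(x0,x1) for y in(y0,y1) for z in(z0,z1)])/1000.
def cyl(r,z0,z1): a=np.linspace(0,2*np.pi,40,0.); return np.vstack([np.c_[r*np.cos(a),r*np.sin(a),0*a+z] for z in(z0,z1)])/1000.
KEEP=[box(-26,26,-20,20,0,6),box(-6,6,-34,34,0,6),box(-7,7,-15,15,0,52)]
JAR=[cyl(14,110,122),cyl(37,44,92),box(-32,32,-44,44,95,98),box(-1,23,24,43,98,126),box(-1,23,-43,-24,98,126)]
def pose(p,P):
    c,s=np.cos(p[2]),np.sin(p[2]); return P@np.array([[c,-s,0],[s,c,0],[0,0,1]]).T+[p[0],p[1],p[3] if len(p)>3 else 0]
def proj(d,X):
    q=(X@d["R"].T+d["t"])@d["mtx"].T; return q[:,:2]/q[:,2:]
def sil(d,p,parts,roi):
    u,v,w,h=roi; m=np.zeros((h*K,w*K),np.uint8)
    for P in parts:
        q=(proj(d,pose(p,P))-[u,v]+.5)*K-.5
        cv2.fillConvexPoly(m,cv2.convexHull(np.round(q*16).astype(np.int32)),255,shift=4)
    return cv2.resize(m,(w,h),interpolation=cv2.INTER_AREA)/255.
def soft(d,roi,smid,sw):
    u,v,w,h=roi; im=d["pixels"][v:v+h,u:u+w].astype(float)
    sat=1-im.min(2)/np.maximum(im.max(2),1); return np.clip((smid-sat)/sw+.5,0,1)
def fit(parts,p0,cams,smid=.27,sw=.25):
    M=[(d,r,soft(d,r,smid,sw)) for d,r in cams]
    f=lambda p:sum(((sil(d,p,parts,r)-m)**2).sum() for d,r,m in M)
    p0=np.array(p0,float); best=None
    for k in range(3):
        sx=np.vstack([p0]+[p0+np.eye(len(p0))[i]*[.006,.006,.08,.008][i]*(-1)**k for i in range(len(p0))])
        r=minimize(f,p0,method="Nelder-Mead",options=dict(initial_simplex=sx,xatol=1e-5,fatol=1e-3)); p0=r.x
    return r.x,r.fun,M
E
python3 - <<'E'
from fit import *
s,t=[pickle.load(open(n+"0.pkl","rb")) for n in("scene","top")]
def w(d,u,v,z):
    r=d["R"].T@np.linalg.inv(d["mtx"])@[u,v,1]; c=-d["R"].T@d["t"]; return (c+r*(z-c[2])/r[2])
for name,parts,g,rs,rt in(("keep",KEEP,[*w(t,394,217,.0)[:2],0.],(150,253,38,35),(382,203,36,28)),("jar",JAR,[*w(t,245.6,194,.122)[:2],-.3,0.],(295,188,62,56),(217,168,60,52))):
    for cams in([(s,rs)],[(t,rt)],[(s,rs),(t,rt)]):
        p,f,M=fit(parts,g,cams); print(name,np.round(p,4),round(f,2))
    a=[np.vstack([m,sil(d,p,parts,r)]) for d,r,m in M]
    H=max(x.shape[0] for x in a); a=np.hstack([np.pad(x,((0,H-x.shape[0]),(0,3))) for x in a])
    globals()[name]=cv2.resize(a*255,None,fx=3,fy=3,interpolation=0)
H=max(keep.shape[0],jar.shape[0]); cv2.imwrite("pics/fit.png",np.hstack([np.pad(x,((0,H-x.shape[0]),(0,6))) for x in(keep,jar)]))
from scipy.spatial.transform import Rotation as Ro
from bench import sensors
print(Ro.from_rotvec(sensors.get_state()["eef_rot"]).as_matrix().round(3))
E
```

```text
keep [ 0.4997 -0.2616  0.0488] 8.52
keep [ 0.5023 -0.2615  0.0434] 2.89
keep [ 0.5013 -0.2616  0.0461] 31.18
jar [ 0.5392  0.0906 -0.3086  0.009 ] 63.67
jar [ 0.5408  0.0924 -0.2962 -0.0049] 6.99
jar [ 0.5396  0.091  -0.2946  0.0085] 81.99
[[-0.912  0.411 -0.001]
 [ 0.411  0.912 -0.002]
 [-0.    -0.002 -1.   ]][ WARN:0@0.608] global loadsave.cpp:1063 imwrite_ Unsupported depth image for selected encoder is fallbacked to CV_8U.
```

View pics/fit.png

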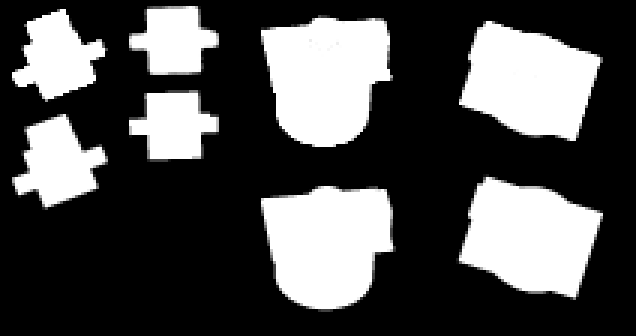

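Both fits match in both views. Keeper: (0.501, -0.262), yaw 0.046. Jar axis: (0.540, 0.091), yaw about -0.297, roughly 8 mm high. Now I'll turn the tool and travel.

```bash
python3 -m pendant '[{"offset":[0,0,-10],"roll":0.1376,"jaw":60},{"offset":[0,0,-10],"roll":0.1376,"jaw":60},{"offset":[0,0,-10],"roll":0.1376,"jaw":60},{"offset":[0,0,0],"roll":0.1376,"jaw":60},{"offset":[0,0,0],"roll":0.1376,"jaw":60},{"offset":[0,0,0],"roll":0.1376,"jaw":60},{"offset":[0,0,0],"roll":0.1376,"jaw":60},{"offset":[0,0,0],"roll":0.1376,"jaw":60}]' 20
python3 -m pendant '[{"offset":[-40,10,0],"roll":0,"jaw":60},{"offset":[-40,10,0],"roll":0,"jaw":60},{"offset":[-40,10,0],"roll":0,"jaw":60},{"offset":[-40,10,0],"roll":0,"jaw":60},{"offset":[-40,10,0],"roll":0,"jaw":60},{"offset":[-40,10,0],"roll":0,"jaw":60},{"offset":[-40,10,0],"roll":0,"jaw":60},{"offset":[-40,10,0],"roll":0,"jaw":60}]'
python3 -m pendant '[{"offset":[-40,10,0],"roll":0,"jaw":60},{"offset":[-40,10,0],"roll":0,"jaw":60},{"offset":[-40,10,0],"roll":0,"jaw":60},{"offset":[-40,10,0],"roll":0,"jaw":60},{"offset":[-40,10,0],"roll":0,"jaw":60},{"offset":[-40,10,0],"roll":0,"jaw":60},{"offset":[-40,10,0],"roll":0,"jaw":60},{"offset":[-40,10,0],"roll":0,"jaw":60}]'
cat > go.py <<'E'
import sys,numpy as np
from scipy.spatial.transform import Rotation as Ro
from bench import sensors
def rel(x,y,z,yaw):
    """tool-axis mm offset and roll from measured pose to world TCP target; tool y along yaw"""
    s=sensors.get_state(); R=Ro.from_rotvec(s["eef_rot"]).as_matrix()
    cur=np.arctan2(R[1,1],R[0,1]); d=(yaw-cur+np.pi/2)%np.pi-np.pi/2
    print("t",round(s["clock"],2),"tcp",s["eef_pos"].round(4),"tilt",R[:2,2].round(4),"offs mm",(R.T@(np.array([x,y,z])-s["eef_pos"])*1e3).round(1),"roll",round(-d,4),"F",s["wrist_force"].round(1),"open",round(s["opening"],4),"grip",round(s["grip_force"],1),"j7",s["joint_pos"].round(2))
if __name__=="__main__": rel(*map(float,sys.argv[1:5]))
E
python3 go.py .501 -.2616 .10 .046
```

```text
clock: 0.9
eef_pos: [0.267, 0.5922, 0.197]
eef_rot: [2.176, 2.266, -0.002]
wrist_force: [0.1, -0.3, 0.2]
opening: 0.0599
grip_force: 0.0
clock: 1.7
eef_pos: [0.362, 0.2749, 0.1974]
eef_rot: [-2.169, -2.272, 0.0]
wrist_force: [1.5, -0.4, 0.6]
opening: 0.06
grip_force: 0.0
clock: 2.5
eef_pos: [0.4567, -0.0409, 0.1973]
eef_rot: [-2.169, -2.272, 0.0]
wrist_force: [1.3, 0.2, 0.6]
opening: 0.0602
grip_force: 0.0
t 2.5 tcp [ 0.4567 -0.0409  0.1973] tilt [-0.0003  0.0003] offs mm [-222.5   34.1   97.3] roll 0.0004 F [1.3 0.2 0.6] open 0.0602 grip 0.0 j7 [-0.33  0.35  0.48  2.   -0.21  0.85  0.31]
```

```bash
python3 -m pendant '[{"offset":[-40,6,0],"roll":0,"jaw":60},{"offset":[-40,6,0],"roll":0,"jaw":60},{"offset":[-40,6,0],"roll":0,"jaw":60},{"offset":[-40,6,0],"roll":0,"jaw":60},{"offset":[-40,6,0],"roll":0,"jaw":60},{"offset":[-22,4,30],"roll":0,"jaw":60},{"offset":[0,0,40],"roll":0,"jaw":60},{"offset":[0,0,25],"roll":0,"jaw":60}]' && python3 -m pendant '[{"offset":[0,0,0],"roll":0,"jaw":60}]' && python3 go.py .501 -.2616 .015 .046
python3 - <<'E'
from fit import *
from bench import eyes
a=[]
for n,(u,v) in(("scene",(110,200)),("top",(340,165))):
    d=eyes.read_camera(n); pickle.dump(d,open(n+"1.pkl","wb")); a.append(cv2.resize(d["pixels"][v:v+100,u:u+100,::-1],None,fx=4,fy=4,interpolation=cv2.INTER_CUBIC))
cv2.imwrite("pics/pre.png",np.hstack(a))
E
```

```text
clock: 3.3
eef_pos: [0.4993, -0.2599, 0.0998]
eef_rot: [-2.17, -2.268, 0.002]
wrist_force: [-0.4, 1.0, -0.0]
opening: 0.0599
grip_force: 0.0
clock: 3.4
eef_pos: [0.4979, -0.258, 0.099]
eef_rot: [-2.165, -2.266, 0.004]
wrist_force: [-0.6, 0.2, 0.5]
opening: 0.06
grip_force: 0.0
t 3.4 tcp [ 0.4979 -0.258   0.099 ] tilt [-0.0071  0.0035] offs mm [-4.   3.5 83.9] roll -0.0003 F [-0.6  0.2  0.5] open 0.06 grip 0.0 j7 [ 0.16  0.63  0.41  1.84 -0.35  0.76  0.81]
```

View pics/pre.png

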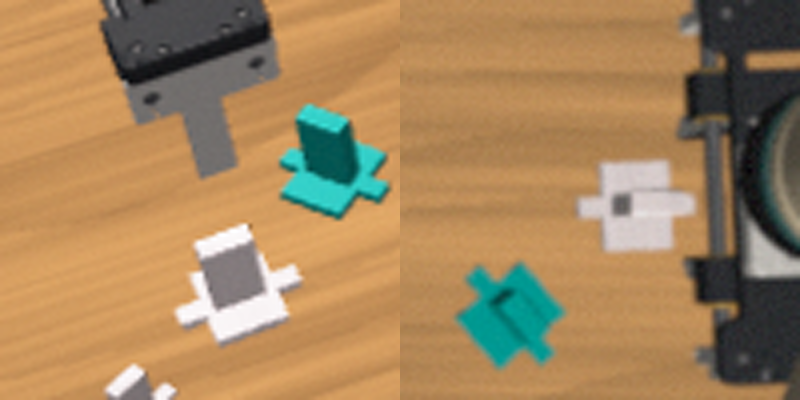

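The finger is over the keeper with the jaws straddling the block along keeper x. Correcting and descending.

```bash
python3 -m pendant '[{"offset":[-4,3,15],"roll":0,"jaw":60},{"offset":[0,0,20],"roll":0,"jaw":60},{"offset":[0,0,20],"roll":0,"jaw":60},{"offset":[0,0,10],"roll":0,"jaw":60},{"offset":[0,0,0],"roll":0,"jaw":60},{"offset":[0,0,0],"roll":0,"jaw":60}]' && python3 go.py .501 -.2616 .016 .046
```

```text
clock: 4.1
eef_pos: [0.5047, -0.2639, 0.0381]
eef_rot: [2.169, 2.271, 0.0]
wrist_force: [0.0, -0.7, -0.2]
opening: 0.06
grip_force: 0.0
t 4.1 tcp [ 0.5047 -0.2639  0.0381] tilt [ 0.0011 -0.0007] offs mm [ 2.5 -3.6 22.1] roll 0.0001 F [ 0.  -0.7 -0.2] open 0.06 grip 0.0 j7 [ 0.21  0.72  0.36  1.87 -0.4   0.63  0.86]
```

```bash
python3 -m pendant '[{"offset":[2,-3,11],"roll":0,"jaw":60},{"offset":[0,0,11],"roll":0,"jaw":60},{"offset":[0,0,0],"roll":0,"jaw":60},{"offset":[0,0,0],"roll":0,"jaw":60},{"offset":[0,0,0],"roll":0,"jaw":60}]' && python3 go.py .501 -.2616 .016 .046
```

```text
clock: 4.6
eef_pos: [0.5011, -0.2618, 0.0156]
eef_rot: [2.169, 2.272, 0.0]
wrist_force: [0.1, -0.0, -0.3]
opening: 0.0599
grip_force: 0.0
t 4.6 tcp [ 0.5011 -0.2618  0.0156] tilt [ 0.0003 -0.0002] offs mm [ 0.2 -0.1 -0.4] roll 0.0001 F [ 0.1 -0.  -0.3] open 0.0599 grip 0.0 j7 [ 0.22  0.75  0.34  1.89 -0.42  0.57  0.88]
```

```bash
python3 -m pendant '[{"offset":[0,0,0],"roll":0,"jaw":8},{"offset":[0,0,0],"roll":0,"jaw":8},{"offset":[0,0,0],"roll":0,"jaw":8},{"offset":[0,0,0],"roll":0,"jaw":8},{"offset":[0,0,0],"roll":0,"jaw":8},{"offset":[0,0,0],"roll":0,"jaw":8}]' 40 && python3 go.py .501 -.2616 .016 .046
```

```text
clock: 5.2
eef_pos: [0.501, -0.2616, 0.0155]
eef_rot: [2.169, 2.272, 0.0]
wrist_force: [-0.3, -0.4, 0.9]
opening: 0.0153
grip_force: 0.0
t 5.2 tcp [ 0.501  -0.2616  0.0155] tilt [0.0001 0.    ] offs mm [-0.   0.  -0.5] roll 0.0002 F [-0.3 -0.4  0.9] open 0.0153 grip 0.0 j7 [ 0.22  0.75  0.33  1.89 -0.42  0.57  0.88]
```

```bash
python3 -m pendant '[{"offset":[0,0,0],"roll":0,"jaw":8},{"offset":[0,0,0],"roll":0,"jaw":8},{"offset":[0,0,0],"roll":0,"jaw":8},{"offset":[0,0,-15],"roll":0,"jaw":8},{"offset":[0,0,-30],"roll":0,"jaw":8},{"offset":[0,0,-40],"roll":0,"jaw":8},{"offset":[0,0,-40],"roll":0,"jaw":8},{"offset":[0,0,-40],"roll":0,"jaw":8}]' 40
python3 - <<'E'
from go import rel
import numpy as np
y=-.297; rel(.5400-.012*np.cos(y),.091-.012*np.sin(y),.18,y)
E
```

```text
clock: 6.0
eef_pos: [0.5006, -0.2615, 0.182]
eef_rot: [-2.17, -2.272, 0.0]
wrist_force: [0.7, 0.0, 0.6]
opening: 0.0083
grip_force: 0.0
t 6.0 tcp [ 0.5006 -0.2615  0.182 ] tilt [-0.0004  0.0001] offs mm [354.3  44.3   2. ] roll 0.343 F [0.7 0.  0.6] open 0.0083 grip 0.0 j7 [ 0.12  0.53  0.48  1.75 -0.29  0.93  0.76]
```

The fingers closed to 8 mm with no grip force, so I missed the block. Looking again.

```bash
python3 - <<'E'
from fit import *
from bench import eyes
a=[]
for n,(u,v) in(("scene",(110,200)),("top",(340,165))):
    d=eyes.read_camera(n); pickle.dump(d,open(n+"2.pkl","wb")); a.append(cv2.resize(d["pixels"][v:v+100,u:u+100,::-1],None,fx=4,fy=4,interpolation=cv2.INTER_CUBIC))
cv2.imwrite("pics/miss.png",np.hstack(a))
d=pickle.load(open("scene2.pkl","rb"))
print(fit(KEEP,[.501,-.2616,.046],[(d,(150,253,38,35))])[:2])
E
```

```text
(array([ 0.49983938, -0.2616757 ,  0.04312837]), np.float64(8.131271742673558))
```

View pics/miss.png

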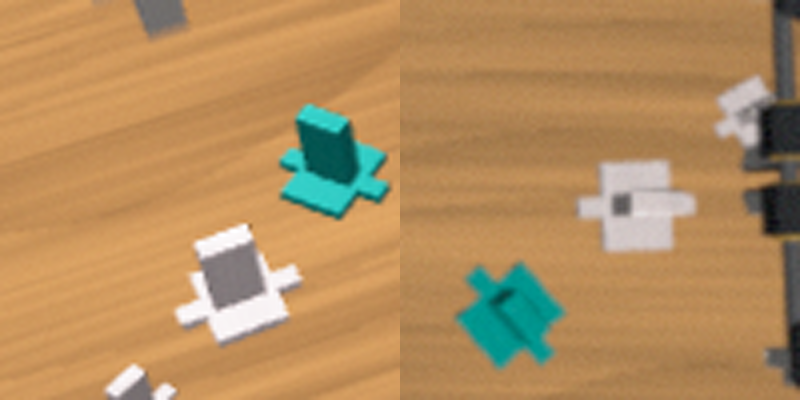

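```bash
python3 - <<'E'
from fit import *
from bench import sensors
for i,X in((1,[.4979,-.258,.099]),(2,[.5006,-.2615,.182])):
    for n,o in(("scene",(110,200)),("top",(340,165))):
        d=pickle.load(open(f"{n}{i}.pkl","rb")); q=proj(d,np.array([X]))[0]; print(i,n,q.round(1),"in crop",((q-o)*4).round())
print(sensors.get_state()["eef_pos"],sensors.get_state()["opening"])
d=pickle.load(open("scene2.pkl","rb"))["pixels"];t=pickle.load(open("top2.pkl","rb"))["pixels"]
cv2.imwrite("pics/full2.png",cv2.resize(np.hstack([d[100:300,60:260],t[120:320,330:530]])[:,:,::-1],None,fx=2,fy=2))
E
```

```text
1 scene [162.9 244.2] in crop [212. 177.]
1 top [408.1 216.2] in crop [272. 205.]
2 scene [154.  217.9] in crop [176.  72.]
2 top [421.4 213.1] in crop [326. 192.]
[ 0.50416937 -0.26392729  0.18573573] 0.00789658012589659
```

View pics/full2.png

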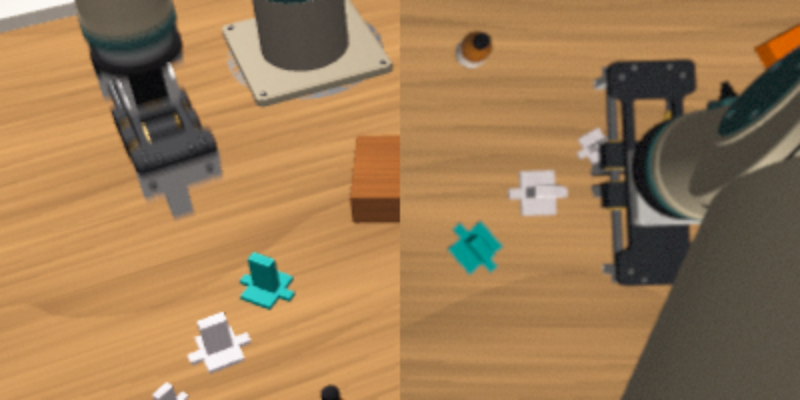

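Comparing tips: in the scene view the fingertip sits at about (150,207), while the reported TCP projects to (154,216). So the real tip may be higher than reported. I'll check this with the start picture and a better-measured view.

```bash
python3 - <<'E'
from fit import *
from bench import eyes,sensors
from scipy.spatial.transform import Rotation as Ro
st=sensors.get_state();d=eyes.read_camera("scene"); pickle.dump((d,st),open("s3.pkl","wb")); st2=sensors.get_state()
print(st["eef_pos"],st2["eef_pos"],st["opening"])
R=Ro.from_rotvec(st["eef_rot"]).as_matrix()
o=st["opening"]/2
def corners(st,R,o): return np.array([st["eef_pos"]+R@[x,sg*(o+b),0] for sg in(-1,1) for b in(0,.0125) for x in(-.008,.008)])
q=proj(d,corners(st,R,o)); print(q.round(1).tolist())
u,v=110,160
im=cv2.resize(d["pixels"][v:v+75,u:u+100,::-1],None,fx=4,fy=4,interpolation=cv2.INTER_CUBIC)
for a in q: cv2.circle(im,tuple(int(i) for i in (a-[u,v]+.5)*4),2,(0,0,255),-1)
d0=pickle.load(open("scene0.pkl","rb"));R0=Ro.from_rotvec([-.6606,-3.071,.0025]).as_matrix()
q0=proj(d0,corners({"eef_pos":np.array([.267,.5919,.1667])},R0,.047)); u,v=400,10
im0=cv2.resize(d0["pixels"][v:v+75,u:u+100,::-1],None,fx=4,fy=4,interpolation=cv2.INTER_CUBIC)
for a in q0: cv2.circle(im0,tuple(int(i) for i in (a-[u,v]+.5)*4),2,(0,0,255),-1)
cv2.imwrite("pics/tips.png",np.hstack([im,im0]))
E
```

```text
[ 0.50416937 -0.26392729  0.18573573] [ 0.50267995 -0.26261409  0.18305841] 0.00789658012589659
[[148.3, 218.2], [156.2, 215.6], [146.6, 214.2], [154.5, 211.6], [149.4, 220.7], [157.3, 218.1], [151.1, 224.8], [159.1, 222.1]]
```

View pics/tips.png

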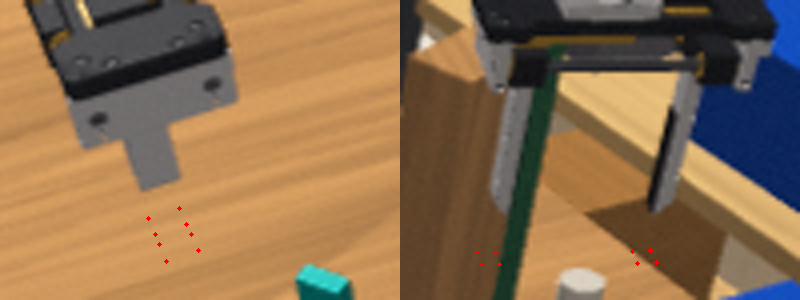

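The actual tips sit well behind the reported TCP along the tool axis. That explains closing above the block. I'll reopen the jaws, descend around the keeper and feel for the table.

```bash
python3 -m pendant '[{"offset":[0,0,0],"roll":0,"jaw":76},{"offset":[0,0,0],"roll":0,"jaw":76},{"offset":[0,0,15],"roll":0,"jaw":76},{"offset":[0,0,15],"roll":0,"jaw":76},{"offset":[0,0,20],"roll":0,"jaw":76},{"offset":[0,0,25],"roll":0,"jaw":76},{"offset":[0,0,25],"roll":0,"jaw":76},{"offset":[0,0,25],"roll":0,"jaw":76}]' 40;  python3 -m pendant '[{"offset":[0,0,20],"roll":0,"jaw":76},{"offset":[0,0,15],"roll":0,"jaw":76},{"offset":[0,0,5],"roll":0,"jaw":76},{"offset":[0,0,0],"roll":0,"jaw":76},{"offset":[0,0,0],"roll":0,"jaw":76}]'; python3 - <<'E'
from fit import *
from bench import eyes,sensors
from scipy.spatial.transform import Rotation as Ro
st=sensors.get_state();d=eyes.read_camera("scene"); st2=sensors.get_state()
print(st["eef_pos"],st2["eef_pos"],st["opening"])
R=Ro.from_rotvec(st["eef_rot"]).as_matrix();o=st["opening"]/2
q=proj(d,np.array([st["eef_pos"]+R@[x,sg*(o+b),0] for sg in(-1,1) for b in(0,.0125) for x in(-.008,.008)]))
u,v=110,200
im=cv2.resize(d["pixels"][v:v+100,u:u+100,::-1],None,fx=4,fy=4,interpolation=cv2.INTER_CUBIC)
for a in q: cv2.circle(im,tuple(int(i) for i in (a-[u,v]+.5)*4),2,(0,0,255),-1)
cv2.imwrite("pics/tips2.png",im)
E
```

```text
clock: 6.95
eef_pos: [0.4998, -0.261, 0.053]
eef_rot: [-2.168, -2.27, 0.002]
wrist_force: [0.8, 0.1, 0.1]
opening: 0.0681
grip_force: 0.0
clock: 7.45
eef_pos: [0.501, -0.2618, 0.0156]
eef_rot: [2.17, 2.272, -0.0]
wrist_force: [-0.3, -0.4, -0.4]
opening: 0.0761
grip_force: 0.0
[ 0.50095091 -0.26180282  0.01557111] [ 0.50127015 -0.26189316  0.01592303] 0.07608321053163675
```

View pics/tips2.png

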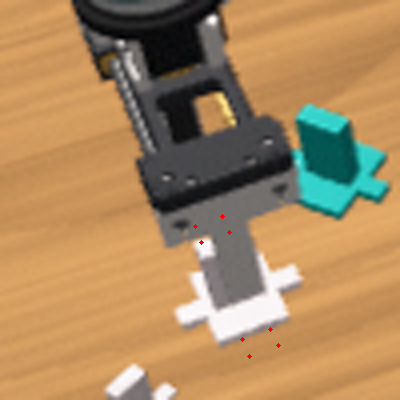

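The near fingertip shows at crop (236,308), against a predicted (262,350). So the tips are about 40 mm higher than reported, and the opened fingers straddle the block. I'll feel downward.

```bash
python3 -m pendant '[{"offset":[0,0,5],"roll":0,"jaw":76},{"offset":[0,0,5],"roll":0,"jaw":76},{"offset":[0,0,2],"roll":0,"jaw":76},{"offset":[0,0,0],"roll":0,"jaw":76}]'; python3 -m pendant '[{"offset":[0,0,2],"roll":0,"jaw":76},{"offset":[0,0,2],"roll":0,"jaw":76}]'; python3 -m pendant '[{"offset":[0,0,3],"roll":0,"jaw":76},{"offset":[0,0,0],"roll":0,"jaw":76}]'
```

```text
clock: 7.9
eef_pos: [0.5007, -0.2614, 0.0031]
eef_rot: [-2.169, -2.272, 0.0]
wrist_force: [-0.0, 0.4, 0.1]
opening: 0.0759
grip_force: 0.0
clock: 8.1
eef_pos: [0.5011, -0.2616, -0.0006]
eef_rot: [2.169, 2.272, 0.0]
wrist_force: [0.3, 0.5, 0.6]
opening: 0.0759
grip_force: 0.0
clock: 8.3
eef_pos: [0.5007, -0.2614, -0.004]
eef_rot: [-2.169, -2.272, 0.0]
wrist_force: [0.0, -0.0, 0.1]
opening: 0.0759
grip_force: 0.0
```

The TCP now reads -4 mm with no contact, so the reported TCP lies beyond the real tips. I'll keep feeling down.

```bash
python3 -m pendant '[{"offset":[0,0,4],"roll":0,"jaw":76},{"offset":[0,0,4],"roll":0,"jaw":76},{"offset":[0,0,0],"roll":0,"jaw":76}]'; python3 -m pendant '[{"offset":[0,0,3],"roll":0,"jaw":76},{"offset":[0,0,0],"roll":0,"jaw":76}]'; python3 -m pendant '[{"offset":[0,0,3],"roll":0,"jaw":76},{"offset":[0,0,0],"roll":0,"jaw":76}]';python3 go.py .501 -.2616 -.02 .046
```

```text
clock: 8.6
eef_pos: [0.5005, -0.2613, -0.0122]
eef_rot: [-2.169, -2.271, 0.0]
wrist_force: [0.2, 0.1, 0.5]
opening: 0.0763
grip_force: 0.0
clock: 8.8
eef_pos: [0.5008, -0.2615, -0.0149]
eef_rot: [-2.169, -2.272, 0.0]
wrist_force: [0.3, 0.5, -0.7]
opening: 0.0757
grip_force: 0.0
clock: 9.0
eef_pos: [0.5008, -0.2615, -0.0178]
eef_rot: [-2.169, -2.272, 0.0]
wrist_force: [-0.2, -1.0, 0.0]
opening: 0.0759
grip_force: 0.0
t 9.0 tcp [ 0.5008 -0.2615 -0.0178] tilt [-0.0004  0.0003] offs mm [-0.1  0.2  2.2] roll 0.0002 F [-0.2 -1.   0. ] open 0.0759 grip 0.0 j7 [ 0.24  0.8   0.3   1.9  -0.45  0.51  0.9 ]
```

```bash
python3 -m pendant '[{"offset":[0,0,3],"roll":0,"jaw":76},{"offset":[0,0,0],"roll":0,"jaw":76}]' | grep -E "pos|wrist"; python3 -m pendant '[{"offset":[0,0,3],"roll":0,"jaw":76},{"offset":[0,0,0],"roll":0,"jaw":76}]'| grep -E "pos|wrist"; python3 - <<'E'
from fit import *
from bench import eyes,sensors
d=eyes.read_camera("scene");pickle.dump(d,open("s4.pkl","wb"))
d0=pickle.load(open("scene0.pkl","rb"))
# finger silhouette = changed pixels vs start; print lowest changed row per column near the keeper
df=np.abs(d["pixels"].astype(int)-d0["pixels"]).max(2)>40
for u in range(150,186,2):
    r=np.where(df[200:300,u])[0]; print(u,r.max()+200 if len(r) else None,end="; ")
for z in(0,.006,.02,.04):
    print("\n",z,[proj(d,np.array([[.501+a,-.2616+b,z]]))[0].round(1).tolist() for a in(.038,.0505) for b in(-.008,.008)])
E
```

```text
eef_pos: [0.5007, -0.2615, -0.0209]
wrist_force: [-0.4, -0.5, 0.4]
eef_pos: [0.5007, -0.2615, -0.0239]
wrist_force: [-0.8, -0.0, -0.4]
150 260; 152 265; 154 271; 156 274; 158 273; 160 272; 162 264; 164 263; 166 262; 168 279; 170 285; 172 285; 174 284; 176 283; 178 283; 180 265; 182 264; 184 263; 
 0 [[170.6, 288.9], [177.7, 286.5], [172.0, 293.2], [179.3, 290.8]]

 0.006 [[170.1, 287.3], [177.3, 284.8], [171.6, 291.6], [178.8, 289.1]]

 0.02 [[169.0, 283.3], [176.2, 280.9], [170.5, 287.7], [177.8, 285.2]]

 0.04 [[167.4, 277.6], [174.7, 275.1], [168.8, 281.9], [176.3, 279.4]]
```

The tip is now about 20 mm above the table, so the reported TCP reads about 43 mm low. I'll go 6 mm lower and grasp.

```bash
python3 -m pendant '[{"offset":[0,0,3],"roll":0,"jaw":76},{"offset":[0,0,3],"roll":0,"jaw":76},{"offset":[0,0,0],"roll":0,"jaw":76}]' 40| grep -E "pos|wrist";  python3 -m pendant '[{"offset":[0,0,0],"roll":0,"jaw":8},{"offset":[0,0,0],"roll":0,"jaw":8},{"offset":[0,0,0],"roll":0,"jaw":8},{"offset":[0,0,0],"roll":0,"jaw":8},{"offset":[0,0,0],"roll":0,"jaw":8},{"offset":[0,0,0],"roll":0,"jaw":8},{"offset":[0,0,0],"roll":0,"jaw":8},{"offset":[0,0,0],"roll":0,"jaw":8}]' ; python3 -m pendant '[{"offset":[0,0,0],"roll":0,"jaw":8},{"offset":[0,0,0],"roll":0,"jaw":8}]'
```

```text
eef_pos: [0.5006, -0.2614, -0.03]
wrist_force: [-0.3, 0.7, -0.8]
clock: 10.55
eef_pos: [0.5009, -0.2616, -0.0296]
eef_rot: [-2.17, -2.272, 0.0]
wrist_force: [-0.8, -0.5, -0.1]
opening: 0.0153
grip_force: 0.0
clock: 10.75
eef_pos: [0.5009, -0.2616, -0.0295]
eef_rot: [-2.169, -2.272, 0.0]
wrist_force: [-1.1, -0.2, -0.1]
opening: 0.0135
grip_force: 40.0
```

Gripped at 40 N with a 13.5 mm opening. Underside = reported TCP z + 29.5 mm. Lifting and turning to the station's yaw.

```bash
python3 -m pendant '[{"offset":[0,0,-10],"roll":0,"jaw":8},{"offset":[0,0,-20],"roll":0,"jaw":8},{"offset":[0,0,-35],"roll":0,"jaw":8},{"offset":[0,0,-35],"roll":0.1144,"jaw":8},{"offset":[0,0,-35],"roll":0.1144,"jaw":8},{"offset":[0,0,-30],"roll":0.1144,"jaw":8},{"offset":[0,0,0],"roll":0,"jaw":8},{"offset":[0,0,0],"roll":0,"jaw":8}]'
python3 - <<'E'
from go import rel
import numpy as np
from fit import *
y=-.297; rel(.5400-.012*np.cos(y),.091-.012*np.sin(y),.1355,y)
# jar refit with body bottom fixed at the plinth top and dx free is pointless; fix bottom only
s,t=[pickle.load(open(n+"0.pkl","rb")) for n in("scene","top")]
for h in(-.01,-.005,0,.005,.010):
    J=[cyl(14,110,122),cyl(37,44-h*1000,92)]+JAR[2:]
    o=[]
    for cams in([(s,(295,188,62,56))],[(t,(217,168,60,52))]):
        M=[(d,r,soft(d,r,.27,.25)) for d,r in cams]
        f=lambda p:sum(((sil(d,[*p,h],J,r)-m)**2).sum() for d,r,m in M)
        r=minimize(f,[.54,.091,-.297],method="Nelder-Mead",options=dict(initial_simplex=[[.54,.091,-.297],[.546,.091,-.297],[.54,.097,-.297],[.54,.091,-.25]]));o+=[r.x.round(4),round(r.fun,1)]
    print(h,*o)
E
```

```text
clock: 11.55
eef_pos: [0.5011, -0.2613, 0.136]
eef_rot: [2.523, 1.87, 0.001]
wrist_force: [-0.3, 0.3, -1.6]
opening: 0.0138
grip_force: 40.0
t 11.55 tcp [ 0.5011 -0.2613  0.136 ] tilt [ 0.001 -0.   ] offs mm [348.4 -77.2   0.5] roll 0.0019 F [-0.3  0.3 -1.6] open 0.0138 grip 40.0 j7 [ 0.08  0.6   0.56  1.81 -0.41  0.85  0.54]
-0.01 [ 0.5222  0.0995 -0.2811] 166.6 [ 0.5411  0.0928 -0.3006] 8.7
-0.005 [ 0.5262  0.0972 -0.2776] 116.5 [ 0.5408  0.0924 -0.2943] 7.3
0 [ 0.5311  0.0949 -0.2742] 66.4 [ 0.5404  0.0919 -0.2984] 8.3
0.005 [ 0.5353  0.0925 -0.2874] 24.1 [ 0.5399  0.0915 -0.2926] 11.1
0.01 [ 0.5382  0.0911 -0.3094] 35.1 [ 0.5395  0.0912 -0.2948] 17.8
```

The best-fit jar height is +7 mm. The jar–keeper offset agrees in both cameras at (37.4, 353.1) mm. Travelling to the pre-insert point.

```bash
python3 -m pendant '[{"offset":[30,-7,0],"roll":0,"jaw":8},{"offset":[40,-9,0],"roll":0,"jaw":8},{"offset":[45,-10,0],"roll":0,"jaw":8},{"offset":[50,-12,0],"roll":0,"jaw":8},{"offset":[50,-12,0],"roll":0,"jaw":8},{"offset":[50,-11,0],"roll":0,"jaw":8},{"offset":[45,-10,0],"roll":0,"jaw":8},{"offset":[28,-7,0],"roll":0,"jaw":8}]'; python3 -m pendant '[{"offset":[10,-2,0],"roll":0,"jaw":8},{"offset":[0,0,0],"roll":0,"jaw":8},{"offset":[0,0,0],"roll":0,"jaw":8},{"offset":[0,0,0],"roll":0,"jaw":8}]'
python3 - <<'E'
from go import rel
from bench import eyes
from fit import *
rel(.5269,.0950,.1355,-.297)
s,t=[eyes.read_camera(n) for n in("scene","top")]; pickle.dump((s,t),open("c5.pkl","wb"))
q=proj(s,pose([.527,.095,-.297,.165],np.vstack(KEEP))); print(q.min(0),q.max(0))
a=s["pixels"][130:280,250:400,::-1]; cv2.imwrite("pics/c5.png",cv2.resize(a,None,fx=4,fy=4,interpolation=cv2.INTER_CUBIC))
E
```

```text
clock: 12.35
eef_pos: [0.5233, 0.085, 0.1336]
eef_rot: [-2.518, -1.874, 0.004]
wrist_force: [0.2, -0.5, -1.5]
opening: 0.0137
grip_force: 40.0
clock: 12.75
eef_pos: [0.5259, 0.0879, 0.1354]
eef_rot: [2.528, 1.863, -0.001]
wrist_force: [0.3, 0.8, -0.5]
opening: 0.0139
grip_force: 40.0
t 12.75 tcp [0.5259 0.0879 0.1354] tilt [-0.0003 -0.0011] offs mm [ 7.1 -1.1 -0.1] roll -0.0035 F [ 0.3  0.8 -0.5] open 0.0139 grip 40.0 j7 [-0.62  0.57  0.61  1.89 -0.44  0.81 -0.08]
[305.17226581 160.91211823] [337.42633092 191.20478834]
```

View pics/c5.png

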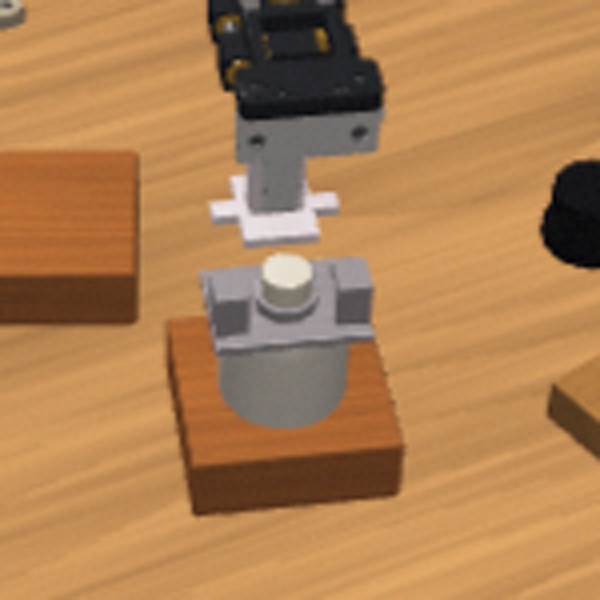

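The keeper hangs level above the hooks: ears at crop (212–338, about 207), plunger at (288,270), slightly -y of centre as expected. I'll fit its true pose numerically.

```bash
python3 - <<'E'
from fit import *
s,t=pickle.load(open("c5.pkl","rb"))
F=[box(-26,26,-20,20,0,6),box(-6,6,-34,34,0,6),box(-20,20,-10.5,10.5,15,70)]
roi=(300,176,38,17)
m=soft(s,roi,.27,.25)
for z in(.163,.165,.167):
    f=lambda p:((sil(s,[p[0],p[1],p[2],z],F,roi)-m)**2).sum()
    r=minimize(f,[.526,.088,-.297],method="Nelder-Mead",options=dict(initial_simplex=[[.526,.088,-.297],[.532,.088,-.297],[.526,.094,-.297],[.526,.088,-.25]]))
    print(z,r.x.round(4),round(r.fun,2))
print((m>.5).astype(int).sum(), (sil(s,[*r.x,z],F,roi)>.5).sum())
# jar in current frame, scene & top with body bottom fixed at plinth top, h free
J=lambda h:[cyl(14,110,122),cyl(37,44-h*1000,92)]+JAR[2:]
roi2=(295,191,62,53); m2=soft(s,roi2,.27,.25)
f=lambda p:((sil(s,p,J(p[3]),roi2)-m2)**2).sum()
p0=np.array([.537,.092,-.297,.007]); r=minimize(f,p0,method="Nelder-Mead",options=dict(initial_simplex=np.vstack([p0]+[p0+np.eye(4)[i]*[.004,.004,.05,-.004][i] for i in range(4)]),maxiter=2000)); print(r.x.round(4),r.fun)
E
```

```text
0.163 [ 0.5231  0.0895 -0.3062] 1.89
0.165 [ 0.525   0.0885 -0.3026] 2.15
0.167 [ 0.5269  0.0875 -0.3025] 2.56
370 380
[ 0.5364  0.092  -0.2991  0.0068] 22.243046690537064
```

Keeper and jar fits both say +7 mm in tool x and about -2 mm in tool y. Correcting, then descending to feel the plunger.

```bash
python3 -m pendant '[{"offset":[7,-2,0],"roll":-0.003,"jaw":8},{"offset":[0,0,0],"roll":0,"jaw":8},{"offset":[0,0,10],"roll":0,"jaw":8},{"offset":[0,0,10],"roll":0,"jaw":8},{"offset":[0,0,8],"roll":0,"jaw":8},{"offset":[0,0,0],"roll":0,"jaw":8},{"offset":[0,0,0],"roll":0,"jaw":8}]'|grep -E "clock|pos|wrist"; for i in 1; do python3 go.py .5254 .0949 .1 -.2985; done
python3 -m pendant '[{"offset":[0,0,2],"roll":0,"jaw":8},{"offset":[0,0,2],"roll":0,"jaw":8},{"offset":[0,0,0],"roll":0,"jaw":8}]'|grep -E "pos|wrist"
python3 -m pendant '[{"offset":[0,0,2],"roll":0,"jaw":8},{"offset":[0,0,0],"roll":0,"jaw":8}]'|grep -E "pos|wrist"
python3 -m pendant '[{"offset":[0,0,2],"roll":0,"jaw":8},{"offset":[0,0,0],"roll":0,"jaw":8}]'|grep -E "pos|wrist"
```

```text
clock: 13.55
eef_pos: [0.526, 0.0976, 0.1071]
wrist_force: [0.3, -0.1, -0.7]
t 13.55 tcp [0.526  0.0976 0.1071] tilt [-0.0007 -0.0004] offs mm [-2.7  0.2  7.1] roll 0.0042 F [ 0.3 -0.1 -0.7] open 0.0143 grip 40.0 j7 [-0.61  0.61  0.57  1.91 -0.47  0.76 -0.06]
eef_pos: [0.5261, 0.0978, 0.1034]
wrist_force: [-0.2, -0.3, -0.6]
eef_pos: [0.5264, 0.0979, 0.1018]
wrist_force: [-1.1, 0.7, 3.3]
eef_pos: [0.5265, 0.0979, 0.0997]
wrist_force: [-1.5, 0.4, 5.7]
```

Plunger contact came at TCP z of about 0.1023. The arm settled 2–3 mm further in y than intended, so I'll refit before pressing.

```bash
python3 - <<'E'
from go import rel
from bench import eyes
from fit import *
rel(.5265,.0949,.1,-.2985)
s=eyes.read_camera("scene"); pickle.dump(s,open("c6.pkl","wb")); rel(.5265,.0949,.1,-.2985)
F=[box(-26,26,-20,20,0,6),box(-6,6,-34,34,0,6),box(-20,20,-10.5,10.5,15,70)]
h=.0075; P=[.5364,.092,-.299,h]
J=[cyl(14,110,122),cyl(37,44-h*1000,92)]+JAR[2:]
roi=(297,178,58,34); m=soft(s,roi,.27,.25)
w0=sil(s,P,J,roi)
for z in(.127,.129,.131):
    f=lambda p:((np.maximum(sil(s,[p[0],p[1],p[2],z],F,roi),w0)-m)**2).sum()
    p0=np.array([.525,.0965,-.299]); r=minimize(f,p0,method="Nelder-Mead",options=dict(initial_simplex=np.vstack([p0]+[p0+np.eye(3)[i]*[.005,.005,.05][i] for i in range(3)])))
    print(z,r.x.round(4),round(r.fun,2))
# brighter keeper: value threshold helps split it from the grey hooks
v=s["pixels"][178:212,297:355].min(2); print(v[::3,::3])
E
```

```text
t 14.25 tcp [0.5265 0.0979 0.0997] tilt [0.0006 0.0003] offs mm [-2.9  0.9 -0.3] roll 0.0045 F [-1.5  0.4  5.7] open 0.014 grip 40.0 j7 [-0.6   0.62  0.56  1.92 -0.48  0.74 -0.05]
t 14.3 tcp [0.5264 0.0979 0.0997] tilt [0.0005 0.0003] offs mm [-2.9  0.9 -0.3] roll 0.0045 F [-1.1  0.1  4.9] open 0.0135 grip 40.0 j7 [-0.6   0.62  0.56  1.92 -0.48  0.74 -0.05]
0.127 [ 0.5243  0.0996 -0.2702] 75.51
0.129 [ 0.5259  0.0987 -0.2648] 75.62
0.131 [ 0.5274  0.0973 -0.2453] 75.74
[[ 86  85  82  79  81  88 109  45 115 111 110 109 107 108 109 102 110  93
   87  86]
 [ 87  88  92  91  86 105 108 111 111 109 108 109 106 106  97  90  86  86
   87  85]
 [ 84  82  86  84  83  94 132 119 110 107 109  96  91  90  91  91  91  93
   90  89]
 [ 82  84  85  84  84 197 165 120 108 110 111 137  92  91  94  93  89  87
   90  89]
 [ 80  83  83  90  93 161 168 119 111 111 112 215 215 208  90  88  91  94
   94  93]
 [ 88  87  86 144 225 226 201 117 108 111 125 220 141 136  94  94  92  95
   95  96]
 [ 84  86  90  94 125 126 223 222 219 217 218 221 134 153 155 105  92  94
   92  96]
 [ 87 138 156 154 157 157 221 223 220 218 215 184 159 155 152 138  97  91
   93  93]
 [ 87 117 134 158 158 153 127 123 138 122 117 148 137 122  97  93  95  92
   90  91]
 [ 85  87 102 108  99 121 149 106 111 109 144 151 137  82  81  85  91  90
   89  88]
 [ 86  85  88  86  81 118  96  90 102  95  95 154 136  81  83  84  89  92
   93  90]
 [ 51  52 114  83  82 128 154 150 145 149 153 154 147 133 142 132  90  87
   87  91]]
```

```bash
cat > kf.py <<'E'
from fit import *
T=[box(-26,26,-20,20,6,6),box(-6,6,-34,34,6,6)]
FG=[box(-20,20,-10.5,10.5,15,70),box(7,20,-10.5,10.5,7,70)]
def kfit(s,z,p0,roi,tip=15):
    u,v,w,h=roi; val=s["pixels"][v:v+h,u:u+w].min(2).astype(float); m=np.clip((val-135)/70,0,1)
    G=[box(-20,20,-10.5,10.5,tip,70)]
    mod=lambda p:np.clip(sil(s,[*p,z],T,roi)-sil(s,[*p,z],G,roi),0,1)
    f=lambda p:((mod(p)-m)**2).sum()
    p0=np.array(p0); r=minimize(f,p0,method="Nelder-Mead",options=dict(initial_simplex=np.vstack([p0]+[p0+np.eye(3)[i]*[.005,.005,.05][i] for i in range(3)])))
    return r.x.round(4),round(r.fun,2),m,mod(r.x)
E
python3 - <<'E'
from kf import *
s5,t5=pickle.load(open("c5.pkl","rb")); s6=pickle.load(open("c6.pkl","rb"))
for z in(.163,.165,.167): print(5,z,*kfit(s5,z,[.525,.088,-.3],(300,174,38,17))[:2])
for z in(.127,.129,.131): 
    a=kfit(s6,z,[.525,.097,-.3],(303,182,40,19)); print(6,z,*a[:2])
print((a[2][::2,::2]*9).astype(int)); print((a[3][::2,::2]*9).astype(int))
E
```

```text
5 0.163 [ 0.5231  0.089  -0.2828] 25.98
5 0.165 [ 0.5251  0.0879 -0.2904] 26.03
5 0.167 [ 0.527   0.0869 -0.2872] 26.01
6 0.127 [ 0.5238  0.0989 -0.2847] 32.27
6 0.129 [ 0.5256  0.098  -0.2849] 32.27
6 0.131 [ 0.5272  0.0967 -0.276 ] 32.4
[[0 0 0 0 0 0 0 0 0 0 0 0 0 0 0 0 0 0 0 0]
 [0 0 0 0 0 0 0 0 0 0 0 0 0 0 0 0 0 0 0 0]
 [0 0 0 0 2 9 4 0 0 0 0 0 0 0 0 0 0 0 0 0]
 [0 0 0 0 0 9 4 0 0 0 0 0 0 1 0 0 0 0 0 0]
 [0 0 0 0 0 9 4 0 0 0 0 0 0 3 9 9 9 3 0 0]
 [0 0 9 9 9 9 8 0 0 0 0 0 0 4 9 9 8 4 0 0]
 [0 0 8 9 9 9 9 3 3 2 5 9 9 9 9 0 0 0 0 0]
 [0 0 0 0 0 1 9 9 9 9 9 9 9 9 9 0 2 2 2 1]
 [2 2 2 2 2 2 9 9 9 9 9 9 9 9 9 2 2 2 2 1]
 [2 2 2 2 2 2 8 8 8 6 3 0 0 0 0 0 1 2 2 2]]
[[0 0 0 0 0 0 0 0 0 0 0 0 0 0 0 0 0 0 0 0]
 [0 0 0 0 0 2 3 0 0 0 0 0 0 0 0 0 0 0 0 0]
 [0 0 0 0 6 9 9 0 0 0 0 0 0 3 0 0 0 0 0 0]
 [0 0 0 0 2 9 9 0 0 0 0 0 0 6 0 1 2 0 0 0]
 [0 0 0 0 0 9 9 4 0 0 0 0 0 9 9 9 9 3 0 0]
 [0 0 9 9 9 9 9 9 0 0 0 0 0 9 9 8 6 4 0 0]
 [0 0 9 9 9 9 9 9 0 0 0 0 0 9 9 0 0 0 0 0]
 [0 0 0 0 0 1 9 9 9 9 9 9 9 9 9 0 0 0 0 0]
 [0 0 0 0 0 0 9 9 9 9 9 9 9 9 9 2 0 0 0 0]
 [0 0 0 0 0 0 9 9 7 5 3 2 0 0 0 0 0 0 0 0]]
```

The keeper sits about 3 mm too far in +y and 2 mm too far back. I'll lift slightly, correct, then press.

```bash
python3 -m pendant '[{"offset":[0,0,-4],"roll":0,"jaw":8},{"offset":[-3,2,0],"roll":0.004,"jaw":8},{"offset":[0,0,0],"roll":0,"jaw":8},{"offset":[0,0,2],"roll":0,"jaw":8},{"offset":[0,0,2],"roll":0,"jaw":8},{"offset":[0,0,2],"roll":0,"jaw":8},{"offset":[0,0,0],"roll":0,"jaw":8}]'|grep -E "clock|pos|wrist"; python3 -m pendant '[{"offset":[0,0,2],"roll":0,"jaw":8},{"offset":[0,0,2],"roll":0,"jaw":8},{"offset":[0,0,0],"roll":0,"jaw":8}]'|grep -E "pos|wrist";python3 -m pendant '[{"offset":[0,0,2],"roll":0,"jaw":8},{"offset":[0,0,0],"roll":0,"jaw":8}]'|grep -E "pos|wrist"
python3 -m pendant '[{"offset":[0,0,1],"roll":0,"jaw":8},{"offset":[0,0,0],"roll":0,"jaw":8}]'|grep -E "pos|wrist"
python3 go.py .5265 .0949 .09 -.2985
```

```text
clock: 15.0
eef_pos: [0.5272, 0.094, 0.0975]
wrist_force: [-1.1, -0.1, 6.6]
eef_pos: [0.5272, 0.094, 0.0938]
wrist_force: [-2.4, -0.5, 8.7]
eef_pos: [0.5272, 0.094, 0.0919]
wrist_force: [-2.3, -0.9, 10.2]
eef_pos: [0.5272, 0.094, 0.091]
wrist_force: [-2.3, -1.1, 9.6]
t 15.7 tcp [0.5272 0.094  0.091 ] tilt [0.0001 0.0002] offs mm [ 0.7 -0.9  1. ] roll 0.0001 F [-2.3 -1.1  9.6] open 0.0138 grip 40.0 j7 [-0.59  0.63  0.55  1.93 -0.49  0.72 -0.04]
```

11.3 mm pressed at 10 N. One mm more, then I'll slide along +x and watch the forces.

```bash
python3 -m pendant '[{"offset":[0,0,1],"roll":0,"jaw":8},{"offset":[0,0,0],"roll":0,"jaw":8}]'|grep -E "pos|wrist"; python3 -m pendant '[{"offset":[0,2,0],"roll":0,"jaw":8},{"offset":[0,2,0],"roll":0,"jaw":8},{"offset":[0,2,0],"roll":0,"jaw":8},{"offset":[0,0,0],"roll":0,"jaw":8}]'|grep -E "clock|pos|wrist"
```

```text
eef_pos: [0.5272, 0.094, 0.0901]
wrist_force: [-2.0, -0.1, 9.4]
clock: 16.3
eef_pos: [0.5289, 0.0937, 0.0893]
wrist_force: [-8.2, 1.2, 11.1]
```

```bash
python3 -m pendant '[{"offset":[0,0,0],"roll":0,"jaw":8}]'; python3 go.py .5265 .0949 .09 -.2985
python3 - <<'E'
from kf import *
from bench import eyes
s=eyes.read_camera("scene"); pickle.dump(s,open("c7.pkl","wb"))
for z in(.116,.119): print(z,*kfit(s,z,[.528,.0937,-.3],(303,185,40,20))[:2])
E
```

```text
clock: 16.4
eef_pos: [0.5289, 0.0938, 0.0893]
eef_rot: [-2.521, -1.864, 0.007]
wrist_force: [-7.6, 2.6, 10.0]
opening: 0.0138
grip_force: 40.0
t 16.4 tcp [0.5289 0.0938 0.0893] tilt [-0.0075  0.0022] offs mm [ 0.4 -2.6 -0.7] roll 0.0011 F [-7.6  2.6 10. ] open 0.0138 grip 40.0 j7 [-0.58  0.64  0.55  1.91 -0.49  0.73 -0.04]
0.116 [ 0.5257  0.0949 -0.2699] 42.17
0.119 [ 0.5284  0.0933 -0.27  ] 42.06
```

```bash
python3 -m pendant '[{"offset":[0,1,0],"roll":0,"jaw":8},{"offset":[0,1,0],"roll":0,"jaw":8},{"offset":[0,0,0],"roll":0,"jaw":8}]'|grep -E "clock|pos|rot|wrist"; python3 go.py .5272 .0940 .09 -.2985
```

```text
clock: 16.75
eef_pos: [0.5301, 0.0935, 0.0893]
eef_rot: [-2.52, -1.864, 0.008]
wrist_force: [-7.7, 1.7, 10.0]
t 16.75 tcp [0.5301 0.0935 0.0893] tilt [-0.0086  0.0028] offs mm [-0.4 -2.9 -0.7] roll 0.0013 F [-7.7  1.7 10. ] open 0.0135 grip 40.0 j7 [-0.58  0.64  0.55  1.91 -0.49  0.73 -0.04]
```

Force stays at 8 N while it creeps forward, so this is sliding friction and not a stop. Continuing.

```bash
python3 -m pendant '[{"offset":[0,2,0],"roll":0,"jaw":8},{"offset":[0,2,0],"roll":0,"jaw":8},{"offset":[0,0,0],"roll":0,"jaw":8}]'|grep -E "clock|pos|wrist"; python3 -m pendant '[{"offset":[0,2,0],"roll":0,"jaw":8},{"offset":[0,2,0],"roll":0,"jaw":8},{"offset":[0,0,0],"roll":0,"jaw":8}]'|grep -E "clock|pos|wrist"; python3 go.py .5272 .0940 .09 -.2985
```

```text
clock: 17.05
eef_pos: [0.5351, 0.0923, 0.0893]
wrist_force: [-6.9, 1.7, 10.0]
clock: 17.35
eef_pos: [0.5389, 0.0912, 0.0893]
wrist_force: [-6.9, 1.6, 10.5]
t 17.35 tcp [0.5389 0.0912 0.0893] tilt [-0.0068  0.0027] offs mm [ -0.8 -12.   -0.6] roll 0.0012 F [-6.9  1.6 10.5] open 0.0132 grip 40.0 j7 [-0.57  0.65  0.55  1.89 -0.49  0.74 -0.03]
```

```bash
python3 -m pendant '[{"offset":[0,2,0],"roll":0,"jaw":8},{"offset":[0,2,0],"roll":0,"jaw":8},{"offset":[0,1,0],"roll":0,"jaw":8},{"offset":[0,0,0],"roll":0,"jaw":8}]'|grep -E "clock|pos|wrist"; python3 -m pendant '[{"offset":[0,1,0],"roll":0,"jaw":8},{"offset":[0,1,0],"roll":0,"jaw":8},{"offset":[0,0,0],"roll":0,"jaw":8}]'|grep -E "clock|pos|wrist"; python3 -m pendant '[{"offset":[0,1,0],"roll":0,"jaw":8},{"offset":[0,1,0],"roll":0,"jaw":8},{"offset":[0,0,0],"roll":0,"jaw":8}]'|grep -E "clock|pos|wrist"; python3 go.py .5272 .0940 .09 -.2985
```

```text
clock: 17.75
eef_pos: [0.5435, 0.0899, 0.0893]
wrist_force: [-7.0, 2.0, 10.2]
clock: 18.05
eef_pos: [0.5453, 0.0893, 0.0893]
wrist_force: [-7.2, 2.6, 10.5]
clock: 18.35
eef_pos: [0.5472, 0.0888, 0.0893]
wrist_force: [-7.0, 2.0, 10.1]
t 18.35 tcp [0.5472 0.0888 0.0893] tilt [-0.0073  0.0029] offs mm [ -0.9 -20.7  -0.6] roll 0.0014 F [-7.   2.  10.1] open 0.0137 grip 40.0 j7 [-0.56  0.66  0.55  1.87 -0.49  0.76 -0.03]
```

```bash
for i in 1; do python3 -m pendant '[{"offset":[0,1,0],"roll":0,"jaw":8},{"offset":[0,0,0],"roll":0,"jaw":8}]'|grep -E "pos|wrist"; python3 -m pendant '[{"offset":[0,1,0],"roll":0,"jaw":8},{"offset":[0,0,0],"roll":0,"jaw":8}]'|grep -E "pos|wrist"; python3 -m pendant '[{"offset":[0,1,0],"roll":0,"jaw":8},{"offset":[0,0,0],"roll":0,"jaw":8}]'|grep -E "pos|wrist"; done; python3 go.py .5272 .0940 .09 -.2985
```

```text
eef_pos: [0.5482, 0.0885, 0.0893]
wrist_force: [-7.6, 2.0, 11.0]
eef_pos: [0.5489, 0.0883, 0.0892]
wrist_force: [-8.3, 3.0, 10.4]
eef_pos: [0.5489, 0.0883, 0.0892]
wrist_force: [-9.1, 2.2, 13.0]
t 18.95 tcp [0.5489 0.0883 0.0892] tilt [-0.0096  0.0036] offs mm [ -0.9 -22.4  -0.6] roll 0.0018 F [-9.1  2.2 13. ] open 0.0139 grip 40.0 j7 [-0.55  0.66  0.55  1.86 -0.49  0.76 -0.03]
```

It stopped at the rear stop, 22.4 mm travelled. I'll relax the push, then rise gently into the pockets.

```bash
python3 -m pendant '[{"offset":[0,-2,0],"roll":0,"jaw":8},{"offset":[0,-2,0],"roll":0,"jaw":8},{"offset":[0,0,0],"roll":0,"jaw":8}]'|grep -E "clock|pos|wrist"; python3 -m pendant '[{"offset":[0,0,-2],"roll":0,"jaw":8},{"offset":[0,0,-1],"roll":0,"jaw":8},{"offset":[0,0,0],"roll":0,"jaw":8}]'|grep -E "clock|pos|wrist"; python3 -m pendant '[{"offset":[0,0,-1],"roll":0,"jaw":8},{"offset":[0,0,0],"roll":0,"jaw":8}]'|grep -E "clock|pos|wrist"; python3 go.py .5272 .0940 .09 -.2985
```

```text
clock: 19.25
eef_pos: [0.549, 0.0883, 0.09]
wrist_force: [-4.0, 1.0, 9.7]
clock: 19.55
eef_pos: [0.549, 0.0882, 0.0929]
wrist_force: [-2.9, 1.4, 8.4]
clock: 19.75
eef_pos: [0.549, 0.0883, 0.0938]
wrist_force: [-3.5, 1.2, 7.0]
t 19.75 tcp [0.549  0.0883 0.0938] tilt [-0.0021  0.0017] offs mm [ -0.9 -22.5   3.9] roll 0.001 F [-3.5  1.2  7. ] open 0.0139 grip 40.0 j7 [-0.56  0.65  0.55  1.87 -0.49  0.76 -0.04]
```

```bash
python3 -m pendant '[{"offset":[0,0,-1],"roll":0,"jaw":8},{"offset":[0,0,0],"roll":0,"jaw":8}]'|grep -E "pos|wrist"; python3 -m pendant '[{"offset":[0,0,-1],"roll":0,"jaw":8},{"offset":[0,0,0],"roll":0,"jaw":8}]'|grep -E "pos|wrist"; python3 go.py .5272 .0940 .09 -.2985
```

```text
eef_pos: [0.549, 0.0883, 0.0948]
wrist_force: [-3.6, 0.7, 8.2]
eef_pos: [0.549, 0.0882, 0.0952]
wrist_force: [-3.4, 0.7, 4.4]
t 20.15 tcp [0.549  0.0882 0.0952] tilt [-0.0022  0.0012] offs mm [ -0.9 -22.5   5.3] roll 0.0011 F [-3.4  0.7  4.4] open 0.0139 grip 40.0 j7 [-0.56  0.65  0.56  1.86 -0.48  0.76 -0.04]
```

The force dropped at 0.0952, which is exactly the predicted roof height. Unloading and releasing.

```bash
python3 -m pendant '[{"offset":[0,-1,-0.5],"roll":0,"jaw":8},{"offset":[0,0,0],"roll":0,"jaw":8}]' 10|grep -E "pos|wrist|grip"; python3 -m pendant '[{"offset":[0,0,0],"roll":0,"jaw":34},{"offset":[0,0,0],"roll":0,"jaw":34},{"offset":[0,0,0],"roll":0,"jaw":34},{"offset":[0,0,0],"roll":0,"jaw":34},{"offset":[0,0,0],"roll":0,"jaw":34}]'; python3 -m pendant '[{"offset":[0,0,-10],"roll":0,"jaw":34},{"offset":[0,0,-20],"roll":0,"jaw":34},{"offset":[0,0,-30],"roll":0,"jaw":34},{"offset":[0,0,-40],"roll":0,"jaw":34},{"offset":[0,0,-40],"roll":0,"jaw":34},{"offset":[0,0,-20],"roll":0,"jaw":34},{"offset":[0,0,0],"roll":0,"jaw":34}]'
python3 - <<'E'
from fit import *
from bench import eyes
s,t=[eyes.read_camera(n) for n in("scene","top")]; pickle.dump((s,t),open("c8.pkl","wb"))
h=.0085; 
for hh,J0 in((.007,[.5365,.092]),(.0098,[.538,.0911])):
    J=[cyl(37,44-hh*1000,92)]+JAR[2:]; roi=(297,178,58,34)
    w0=sil(s,[*J0,-.299,hh],J,roi); m=soft(s,roi,.27,.25)
    for zz in(.115+hh,):
        f=lambda p:((np.maximum(sil(s,[p[0],p[1],p[2],zz],KEEP,roi),w0)-m)**2).sum()
        p0=np.array([J0[0]+.0096,J0[1]-.003,-.299]); r=minimize(f,p0,method="Nelder-Mead",options=dict(initial_simplex=np.vstack([p0]+[p0+np.eye(3)[i]*[.005,.005,.05][i] for i in range(3)])))
        d=r.x[:2]-J0; print(hh,zz,r.x.round(4),round(r.fun,1),"station dx,dy mm",(1e3*np.array([d@[.956,-.2926],d@[.2926,.956]])).round(1))
v=s["pixels"][176:216:1,297:355:2].min(2)
for row in v: print("".join("#" if a>190 else "+" if a>140 else "-" if a>100 else "." for a in row))
for n,d,d0 in(("scene",s,pickle.load(open("scene0.pkl","rb"))),("top",t,pickle.load(open("top0.pkl","rb")))):
    df=(np.abs(d["pixels"].astype(int)-d0["pixels"]).max(2)>45).astype(np.uint8); k,_,st,c=cv2.connectedComponentsWithStats(df)
    print(n,[st[i].tolist() for i in range(1,k) if st[i][4]>25])
E
```

```text
eef_pos: [0.549, 0.0882, 0.0953]
wrist_force: [0.5, 1.5, -4.8]
grip_force: 10.0
clock: 20.85
eef_pos: [0.5493, 0.0874, 0.0961]
eef_rot: [2.527, 1.867, 0.0]
wrist_force: [-0.9, -0.1, 0.6]
opening: 0.0344
grip_force: 0.0
clock: 21.55
eef_pos: [0.5515, 0.0874, 0.2598]
eef_rot: [2.524, 1.865, 0.01]
wrist_force: [-0.2, -0.8, -0.9]
opening: 0.0341
grip_force: 0.0
0.007 0.12200000000000001 [ 0.547   0.0891 -0.3258] 7.3 station dx,dy mm [10.9  0.3]
0.0098 0.12480000000000001 [ 0.5499  0.0874 -0.3386] 12.8 station dx,dy mm [12.4 -0. ]
.............................
.............................
.............................
.............................
.............................
.............................
.............................
.............-+++............
..........+######............
..........#######............
..........#######............
..........#####++............
.........-++++---............
.........--------............
..........-------............
..........-------............
..........-------............
........---------............
.......-##-------------.....
[... 360 characters left out ...]
.
........+##########..........
........+##########..........
........+#####++++-..........
........+++++------..........
...-....+--------+--++-......
...-....++-++++++++++++-.....
...-..--+++++++++++++++-.....
...--+++++++++++++--.........
...-+++++++++--..............
scene [[173, 0, 12, 7, 30], [309, 0, 6, 28, 131], [303, 0, 61, 147, 4967], [438, 0, 28, 15, 247], [450, 1, 7, 5, 27], [418, 5, 24, 58, 505], [164, 6, 25, 53, 468], [188, 10, 44, 38, 797], [450, 10, 45, 53, 644], [312, 183, 23, 28, 423], [154, 256, 32, 31, 561]]
top [[48, 72, 224, 348, 30624], [140, 100, 8, 7, 46], [155, 112, 6, 9, 35], [151, 120, 8, 7, 44], [180, 175, 14, 8, 31], [384, 205, 30, 23, 457], [0, 335, 4, 11, 31]]
```

The keeper stays in place with the gripper clear: station dx about 10.9 mm, dy about 0.3 mm, level, ears under the roofs. No bystander has changed in the scene view. Handing in.

```bash
python3 -c "
from bench import arm
print(arm.hand_in())"
```

```text
the job is handed in; nothing more can be done
None
```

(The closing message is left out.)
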